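# Tablets into the double-lidded tin, then show the inner lid seated

### The arm

A 7-joint arm with a two-finger parallel gripper is mounted at the origin on the work surface. World frame = base frame: x ahead of the robot, y to its left, z up, the work surface at z = 0. Lengths are in m, angles in rad, forces in N, time in s.
With the tool pointing down it reaches from about 0.35 to 0.9 m from the base axis. Payload 8.1 kg.
Tool frame: the origin (TCP) lies on the centre line of the jaws, within the pads' length; the fingertips stand 19 mm ahead of it and the grasp point (between the pads) is the TCP (arm.tip_reach is the distance from the TCP to the fingertips, in m); z points along the fingers, y is the line along which they close (so a half turn about z gives the same grasp; the last joint's range is limited). The gripper opens to 92 mm and grips with 3 to 60 N. Pads are 19 mm wide; open, the fingers measure 130 mm over their backs; the gripper's body (75 mm by 190 mm) begins 47 mm behind the grasp point.
Start: joints at [-1.342, 0.434, 0.025, 1.573, -0.012, 1.134, -0.075], TCP at [0.204, 0.591, 0.246] pointing down, gripper open.
Joint ranges: [-2.62, 2.62], [-0.44, 2.09], [-1.27, 1.32], [0.08, 2.57], [-1.32, 4.46], [0.12, 2], [-2.74, 2.74]. Speed limits (rad/s): [2.22, 2.22, 3.01, 3.01, 3.14, 3.14, 3.14].

### API

Orientations are given as a rotation vector (axis times angle).
In Python, from cell import arm gives the robot as it stands.
- The arm moves only by the tool arm_command, never from a script. Its argument "targets" is a list that holds one entry, the list of rows, each a list of 6 numbers: the shift along the tool's x, y, z in m, then the turn, a rotation vector about the tool's x, y, z in rad. A call has 1 to 10 rows; each row shifts and turns the commanded pose from where the row before left it, along the tool's axes as they then stand; what a row does not reach is not made up. A row lasts 1/8 s, in which the tool goes at most 62.5 mm and 10.7 degrees, less where a joint would pass 70% of its speed; a pose out of reach is approached as far as the arm can. A call with a gripper value outside its range is refused whole. "jaw" is the finger opening in m, from 0 to 0.0918, set as the call begins (left out, the last holds). The fingers move at their own pace and stop on an object; "newtons" is the grip in N (left out, the last holds). Time passes only in rows, so rows that do not move let the fingers close. It gives the time, the measured TCP pose, the force, the opening and the grip force at its end, in the units of the state.
- arm.observe(): the state, without advancing time (a new reading comes with each control period).
- arm.get_image(name): name is "scene" or "top" or "wrist"; returns a dict with "pixels" (420x560x3 uint8, red, green, blue), "z_map" (420x560 float32, m along the optical axis (not along the pixel's ray), 0 where there is no reading), "fx", "fy", "cx", "cy" (pixels), "xyz" and "rotation" of the camera in the world; the wrist camera has in their place "T_tool_cam" (4x4, takes a point from camera to tool coordinates, whose origin is the TCP and whose axes are the flange's). Camera axes: x right, y down, z forward; pixel columns grow to the right and rows downward; lengths in m; the calibration is good to about 2 mm. A picture is of the moment at which its call begins: read the wrist's pose just before it.
- arm.sign_off(): hands the job in; it is judged then, once.
The state is a dict: "clock": time; "joints": joint angles; "dq": joint speeds; "joint_efforts": joint torques, N m; "position": TCP position; "ee_rot": TCP orientation; "force": force on the tool from outside, world axes, zero at the start; "ft_torque": the same for the moment, N m; "width": opening from 0.0 (shut) to 1.0 (fully open); "gripper_force": force on a finger pad.
Only numpy, scipy, OpenCV 4.12 (cv2) and the standard library are available. Lean on these libraries where they do the work, as an engineer would, in place of code of your own. Each camera call takes 0.05 s, during which the arm holds its last target. There are 200 camera calls.

### The job

Drop the two loose washing tablets into the open tin, then set its two lids on it as one nested piece, the steel outer lid still on the white inner one, so that the inner lid is fully home in the mouth, and let go of the pair. Then take hold of the outer lid alone and lift it off without disturbing the inner lid, so that I can see it sits square: finish while still holding the outer lid level, about a hand's breadth above the inner lid. The lids must not come apart before they are on the tin; leave the tin standing where it is and the other things on the table alone.

Things in the scene. Friction and masses are not known exactly. Their poses are not given: they have to be found in the camera images.
- tin: open steel tin standing upright, loose, about 0.3 to 0.6 kg; it stands on one side, left or right, the lids on the other. Body 80 mm diameter up to 74 mm, sloping shoulder, neck 58 mm outside diameter from 82 mm up to the rim at 105 mm; inner floor at 3 mm. Origin: centre of the underside, z up its axis; round, so yaw has no meaning.
- tin_mouth (a point): centre of the tin's mouth in the plane of its rim, 105 mm above the tin's origin; the mouth is round, 53 mm inside diameter, 58 mm outside.
- inner_lid: inner lid, a white stopper, 0.05 to 0.1 kg, standing on its plug on the table with the outer lid nested on it. Plug 48 mm diameter (foot chamfered to 42) from 0 to 12 mm; flange 66 mm diameter from 12 to 22 mm; boss 46 mm diameter to 31 mm and pull knob 14 mm diameter to 39 mm, both hidden in the outer lid. Origin: centre of the plug's underside, z up; round.
- inner_flange (a point): centre of the inner lid's flange at mid height, 17 mm above its origin. The flange (66 mm diameter, 10 mm thick) stands out 5 mm all round beyond the outer lid: fingers coming down on both sides of the outer lid and gripping the flange lift both lids as one, the outer one riding on it.
- inner_seal (a point): centre of the underside of the inner lid's flange, 12 mm above its origin. Fully home, this face lies on the tin's rim (this point at tin_mouth) with the plug in the mouth, 2.5 mm play all round; the flange then overhangs the tin's neck by 4 mm all round.
- outer_lid: outer lid, a plain steel cap like an inverted beaker, 0.06 to 0.13 kg, 56 mm outside diameter, 38 mm high, straight sides, nearly flat top, no knob; hollow 51 mm diameter, 22.5 mm deep from below. Origin: centre of its open lower edge, z up; round. Nested, it lies 22 mm above the inner lid's origin, just resting on the flange around the boss, 2 mm play, not locked.
- outer_top (a point): centre of the outer lid's top, 38 mm above its lower edge. Gripped by its own side above the flange, the outer lid comes off alone.
- tablet_a: pressed washing tablet lying flat on the table between the tin's and the lids' places, 34 (x) by 24 (y) by 16 (z) mm, off-white, about 25 g, rigid. Origin: centre of the underside, z up. Spoon and padlock lie beside the tablets, 20 mm or more away.
- tablet_b: the second washing tablet, the same as the first; one lies nearer to the robot, the other 75 mm or more farther away, centre to centre.
- dish_liquid: bystander, to be left alone: white washing-up liquid bottle with red cap, 68 mm diameter, 220 mm tall, behind the tablets. Origin: centre of the underside
- powder_box: bystander, to be left alone: upright washing-powder carton, 55 by 150 by 200 mm (x, y, z), behind the tablets. Origin: centre of the underside
- mug: bystander, to be left alone: white mug, 80 mm diameter, 90 mm tall, handle to its +y, at the back left. Origin: centre of the underside
- padlock: bystander, to be left alone: padlock lying flat between the tablets and the left-hand place, 66 mm long (x) with its shackle, 36 mm wide, 18 mm high. Origin: centre of the underside
- horseshoe: bystander, to be left alone: old iron horseshoe lying flat, about 115 mm across, 9 mm high, at the back left. Origin: centre of the underside
- dish_brush: bystander, to be left alone: wooden dish brush lying along about y, 220 mm long, 42 mm wide, 20 mm high, at the back right. Origin: centre of the underside
- spoon: bystander, to be left alone: steel teaspoon lying along about x between the tablets and the right-hand place, 165 mm long, 36 mm wide at the bowl, 12 mm high. Origin: centre of the underside
- soap_dish: bystander, to be left alone: white soap dish with a bar of soap, 120 by 85 by 30 mm, at the far right (fixed hotplate, bread bin, dish rack and kettle, up to 0.2 m high, stand farther out, beyond 0.42 m to the sides or 0.75 m ahead). Origin: centre of the underside

How it is judged:
By the outcome, as a careful person would: the job done as asked, in the order asked, and still so for the second after the job is handed in, while the arm keeps its last pose, push and grip.
It also fails if it takes over 72 s, if anything falls off the work surface, if the arm or the gripper's body presses on something with over 40 N, if the wrist force passes 120 N, or if a joint passes its speed limit or range.

## Working session

There is one attempt and no reset: what is moved stays moved. The work goes in short steps, Python scripts to look and compute and a tool call to move; the robot and the scene stay as the last step left them, time stands still between calls to the robot, and variables do not carry over. Pictures are saved under pics/ and viewed, at most 12 in all, crops included, and the job is handed in when it is done.

Besides the shell and the picture viewer there is one more tool, called by a JSON object that holds its "api" and its "payload", one argument or row to a line. arm_command: Moves the arm, as the interface text tells. Its arguments: {"type":"object","properties":{"targets":{"type":"array","items":{"type":"array","items":{"type":"array","items":{"type":"number"}}}},"jaw":{"type":"number"},"newtons":{"type":"number"}},"required":["targets"]}

```bash
ls; mkdir -p pics; cat > h.py <<'E'
import numpy as np, cv2
from cell import arm
from scipy.spatial.transform import Rotation as R
def cam(name):
    s=arm.observe(); im=arm.get_image(name)
    if 'T_tool_cam' in im:
        T=np.eye(4); T[:3,:3]=R.from_rotvec(s['ee_rot']).as_matrix(); T[:3,3]=s['position']
        T=T@np.array(im['T_tool_cam'])
    else:
        T=np.eye(4); T[:3,:3]=np.array(im['rotation']) if np.shape(im['rotation'])==(3,3) else R.from_rotvec(im['rotation']).as_matrix(); T[:3,3]=im['xyz']
    return im,T
def cloud(im,T):
    z=im['z_map']; v,u=np.indices(z.shape)
    P=np.stack([(u-im['cx'])/im['fx']*z,(v-im['cy'])/im['fy']*z,z],-1)@T[:3,:3].T+T[:3,3]
    P[z<=0]=np.nan
    return P
def ray(im,T,u,v,h):
    d=T[:3,:3]@np.array([(u-im['cx'])/im['fx'],(v-im['cy'])/im['fy'],1]); return T[:3,3]+d*(h-T[2,3])/d[2]
def save(im,f): cv2.imwrite('pics/'+f,im['pixels'][:,:,::-1])
E
python3 - <<'E'
from h import *
s=arm.observe()
for k in s: print(k,np.round(s[k],3))
for n in ('scene','top'):
    im,T=cam(n); save(im,n+'0.png'); print(n,np.shape(im['rotation']),np.round(T,3).tolist(),im['fx'],im['cx'],im['cy'])
    np.savez(n+'0.npz',P=cloud(im,T),px=im['pixels'])
E
```

```text
pics
clock 0.0
joints [-1.342  0.435  0.025  1.574 -0.012  1.134 -0.075]
dq [ 0.     0.    -0.001 -0.001 -0.003 -0.     0.   ]
joint_efforts [ 0.0000e+00 -6.6788e+01  9.8500e-01 -3.1446e+01 -6.0000e-02  4.3000e-02
  0.0000e+00]
position [0.204 0.59  0.245]
ee_rot [-5.190e-01 -3.098e+00  3.000e-03]
force [0.232 0.123 0.732]
ft_torque [ 0.02   0.028 -0.033]
gripper_force 0.0
width 1.003
scene (3,) [[0.016, 0.668, -0.744, 1.811], [1.0, 0.002, 0.023, -0.078], [0.016, -0.744, -0.668, 1.169], [0.0, 0.0, 0.0, 1.0]] 520.2013523562831 279.01041644566425 209.94394308318397
top (3,) [[-0.0, -0.989, 0.146, 0.464], [-1.0, -0.001, -0.011, -0.04], [0.011, -0.146, -0.989, 1.111], [0.0, 0.0, 0.0, 1.0]] 414.9082063379523 275.1478324110989 216.19666596510257
```

View pics/top0.png

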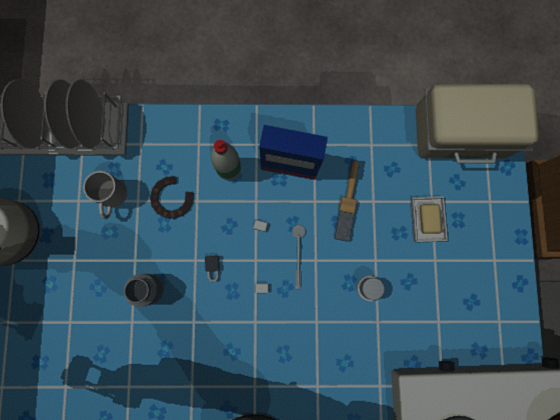

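View pics/scene0.png

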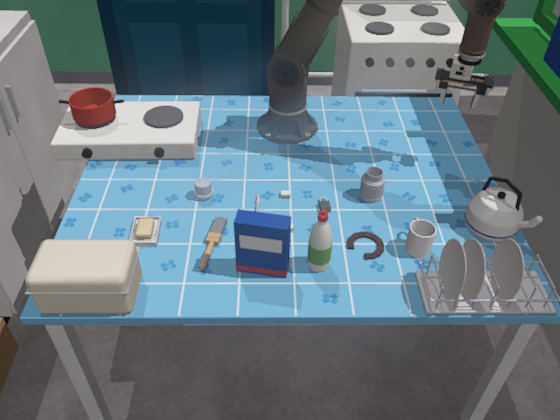

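The top view shows the tin at (142,290) on the left, the lids at (371,289) on the right, and the tablets at (262,288) and (261,226). The padlock is at (212,267) and the spoon runs from (299,231) to (298,287). The scene view agrees.

```bash
cat > m.py <<'E'
from h import *
im,T=cam('top'); P=cloud(im,T); px=im['pixels']
def blob(u,v,r,h0,h1):
    m=np.zeros(P.shape[:2],bool); m[v-r:v+r,u-r:u+r]=1
    m&=(P[...,2]>h0)&(P[...,2]<h1); return m
for n,(u,v,r,h0,h1) in dict(a=(262,288,10,.009,.03),b=(261,226,10,.009,.03),tinrim=(142,290,25,.098,.12),tin=(142,290,25,.03,.12),lidtop=(371,289,20,.052,.075),lid=(371,289,25,.01,.08),pad=(212,267,18,.008,.03),spoon=(299,255,36,.005,.03)).items():
    m=blob(u,v,r,h0,h1); q=P[m]
    if not len(q): print(n,'none'); continue
    rc=cv2.minAreaRect((q[:,:2]*1000).astype(np.float32)); c,rr=cv2.minEnclosingCircle((q[:,:2]*1000).astype(np.float32))
    print(n,len(q),'mean',q.mean(0).round(4),'lo',q.min(0).round(3),'hi',q.max(0).round(3),'rect',np.round(rc[0]),np.round(rc[1]),round(rc[2]),'circ',np.round(c),round(rr))
s=P[190:330,60:420]; print('table',np.nanmedian(s[...,2]))
# colour masks for tablets
hsv=cv2.cvtColor(px,cv2.COLOR_RGB2HSV)
for n,(u,v) in dict(a=(262,288),b=(261,226)).items():
    w=hsv[v-14:v+14,u-14:u+14]; mk=((w[...,1]<70)&(w[...,2]>110)).astype(np.uint8)
    k,l,st,ce=cv2.connectedComponentsWithStats(mk); i=l[14,14]
    pts=np.argwhere(l==i)[:,::-1]+[u-14,v-14]; W=np.array([ray(im,T,*p,.016)[:2] for p in pts])*1000
    rc=cv2.minAreaRect(W.astype(np.float32)); print(n,st[i],W.mean(0).round(1),rc)
E
python3 m.py
```

```text
a 116 mean [ 0.4363 -0.0183  0.0154] lo [ 0.426 -0.034  0.01 ] hi [ 0.447 -0.003  0.021] rect [436. -18.] [31. 21.] 90 circ [436. -18.] 19
b 116 mean [ 0.6003 -0.013   0.0156] lo [ 0.586 -0.031  0.01 ] hi [0.615 0.006 0.022] rect [601. -13.] [34. 24.] 76 circ [600. -12.] 20
tinrim 130 mean [0.4337 0.2804 0.1038] lo [0.406 0.25  0.098] hi [0.462 0.309 0.109] rect [433. 279.] [58. 57.] 68 circ [433. 280.] 30
tin 712 mean [0.4337 0.2699 0.077 ] lo [0.394 0.239 0.03 ] hi [0.472 0.319 0.109] rect [433. 279.] [79. 78.] 88 circ [433. 279.] 41
lidtop 396 mean [ 0.4359 -0.2974  0.0588] lo [ 0.41  -0.327  0.052] hi [ 0.462 -0.27   0.064] rect [ 436. -298.] [56. 52.] 90 circ [ 435. -298.] 28
lid 552 mean [ 0.4362 -0.2927  0.0497] lo [ 0.403 -0.327  0.012] hi [ 0.467 -0.265  0.064] rect [ 436. -296.] [60. 65.] 76 circ [ 436. -298.] 33
pad 283 mean [0.4921 0.1122 0.0165] lo [0.454 0.094 0.009] hi [0.519 0.132 0.024] rect [487. 112.] [67. 36.] 6 circ [488. 114.] 35
spoon 303 mean [ 0.5223 -0.0905  0.0096] lo [ 0.431 -0.205  0.005] hi [ 0.61 -0.02  0.02] rect [ 520. -112.] [185. 179.] 90 circ [ 521. -104.] 122
table 0.00035247424813600325
a [  6   0  14  28 164] [436.3 -11.1] ((437.80126953125, -14.420333862304688), (69.26245880126953, 33.838069915771484), 0.41457313299179077)
b [  6   0  14  19 113] [604.6  -9.6] ((611.8050537109375, -12.342308044433594), (33.50200271606445, 45.75544357299805), 82.35995483398438)
```

```bash
cat > go.py <<'E'
import sys; from h import *
def go(x,y,z,phi):
    s=arm.observe(); M=R.from_rotvec(s['ee_rot']).as_matrix(); p=np.radians(phi)
    G=np.array([[-np.sin(p),np.cos(p),0],[np.cos(p),np.sin(p),0],[0,0,-1]]).T
    d=G.T@(np.array([x,y,z])-s['position']); t=R.from_matrix(M.T@G).as_rotvec()
    print('t%.2f'%s['clock'],'pos',np.round(s['position'],4),'F',np.round(s['force'],1),'w %.1fmm'%(s['width']*91.8),'g %.1f'%s['gripper_force'],'turn',t.round(4),'then shift',d.round(4),'rows',(np.linalg.norm(d)/.0625).round(1))
if __name__=='__main__': go(*map(float,sys.argv[1:5]))
E
python3 go.py 0.47 -0.015 0.245 90
python3 - <<'E'
import numpy as np
d=np.load('top0.npz');P=d['P']
m=(P[...,2]>.1)&(P[...,0]>.5)&(np.abs(P[...,1])<.25); q=P[m]; print(q.min(0),q.max(0))
q=q[q[:,0]<q[:,0].min()+.03];print(q.mean(0))
E
```

```text
t0.15 pos [0.2035 0.5906 0.2452] F [-0.  -0.2 -0.8] w 92.1mm g 0.0 turn [-1.200e-03 -1.000e-04 -3.318e-01] then shift [-2.665e-01 -6.056e-01  2.000e-04] rows 10.6
[ 0.72334141 -0.16934577  0.1000518 ] [0.81062879 0.10625925 0.22308992]
[ 0.74130188 -0.04409073  0.1629616 ]
```

{"api": "arm_command", "payload": {
  "targets": [
    [[0,0,0,0,0,-0.166],[0,0,0,0,0,-0.166],[-0.022,-0.05,0,0,0,0],[-0.022,-0.05,0,0,0,0],[-0.022,-0.05,0,0,0,0],[-0.022,-0.05,0,0,0,0],[-0.022,-0.05,0,0,0,0],[-0.022,-0.05,0,0,0,0],[-0.022,-0.05,0,0,0,0],[-0.022,-0.05,0,0,0,0]]
  ],
  "jaw": 0.06,
  "newtons": 10
}}

```text
clock: 1.4
position: [0.3801, 0.1892, 0.2458]
ee_rot: [-0.0, 3.141, 0.001]
force: [0.5, 1.5, 0.5]
width: 0.654
gripper_force: 0.0
```

{"api": "arm_command", "payload": {
  "targets": [
    [[-0.022,-0.05,0,0,0,0],[-0.022,-0.05,0,0,0,0],[-0.022,-0.05,0,0,0,0],[-0.022,-0.05,0,0,0,0],[0,0,0,0,0,0],[0,0,0,0,0,0]]
  ]
}}

```text
clock: 2.15
position: [0.4674, -0.0087, 0.2455]
ee_rot: [-0.0, -3.141, -0.0]
force: [-0.7, -0.5, 0.3]
width: 0.655
gripper_force: 0.0
```

```bash
python3 go.py 0.436 -0.018 0.022 90; python3 - <<'E'
from h import *
im,T=cam('wrist'); save(im,'w1.png'); print(T.round(3).tolist(), im['fx']); P=cloud(im,T); print(np.nanmin(P[...,:2].reshape(-1,2),0),np.nanmax(P[...,:2].reshape(-1,2),0))
for n,(x,y) in dict(a=(.436,-.018),b=(.6,-.013)).items():
    m=(np.hypot(P[...,0]-x,P[...,1]-y)<.035)&(P[...,2]>.009)&(P[...,2]<.04); q=P[m]
    if len(q)>5: print(n,len(q),q.mean(0).round(4),np.median(q[:,2]),cv2.minAreaRect((q[:,:2]*1000).astype(np.float32)))
E
```

```text
t2.15 pos [ 0.4674 -0.0087  0.2455] F [-0.7 -0.5  0.3] w 60.1mm g 0.0 turn [ 0.0002 -0.0007 -0.0002] then shift [ 0.0314 -0.0093  0.2235] rows 3.6
[[0.001, 0.965, 0.262, 0.397], [1.0, -0.001, 0.001, -0.009], [0.001, 0.262, -0.965, 0.385], [0.0, 0.0, 0.0, 1.0]] 375.7840413385491
[ 0.30357279 -0.31853611] [0.67704779 0.30017412]
a 854 [ 0.4371 -0.0168  0.0159] 0.016223374887601505 ((437.63201904296875, -17.05307960510254), (23.73250389099121, 33.47211456298828), 0.7380437850952148)
```

View pics/w1.png

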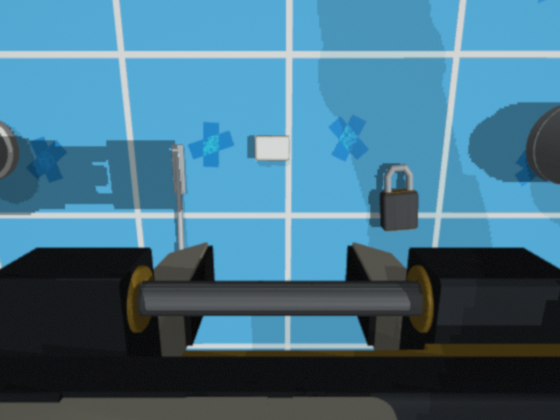

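The wrist view shows tablet A square-on at (272,147), the spoon handle at (180,190) and the padlock at (399,205). The reading (0.437, -0.017) agrees with the top camera, so I descend.

{"api": "arm_command", "payload": {
  "targets": [
    [[0.0305,-0.0083,0.03,0,0,0],[0,0,0.055,0,0,0],[0,0,0.055,0,0,0],[0,0,0.045,0,0,0],[0,0,0.0245,0,0,0],[0,0,0.0125,0,0,0],[0,0,0,0,0,0],[0,0,0,0,0,0]]
  ]
}}

```text
clock: 3.2
position: [0.4379, -0.017, 0.0246]
ee_rot: [-0.001, 3.14, 0.001]
force: [-1.1, 0.0, 0.4]
width: 0.657
gripper_force: 0.0
```

{"api": "arm_command", "payload": {
  "targets": [
    [[0,0,0,0,0,0],[0,0,0,0,0,0],[0,0,0,0,0,0],[0,0,0,0,0,0],[0,0,0,0,0,0]]
  ],
  "jaw": 0.02,
  "newtons": 12
}}

```text
clock: 3.82
position: [0.4374, -0.0173, 0.024]
ee_rot: [0.0, 3.141, 0.0]
force: [-0.9, 0.4, 5.6]
width: 0.37
gripper_force: 12.0
```

```bash
python3 go.py 0.434 0.280 0.145 90
```

```text
t3.83 pos [ 0.4374 -0.0173  0.024 ] F [-0.9  0.4  5.6] w 34.0mm g 12.0 turn [ 0.0002  0.0004 -0.    ] then shift [ 0.0034  0.2973 -0.121 ] rows 5.1
```

{"api": "arm_command", "payload": {
  "targets": [
    [[0,0,-0.045,0,0,0],[0,0,-0.06,0,0,0],[0,0.04,-0.045,0,0,0],[0,0.055,-0.02,0,0,0],[0,0.055,0,0,0,0],[0,0.04,0,0,0,0],[0,0.02,0,0,0,0],[0,0,0,0,0,0],[0,0,0,0,0,0]]
  ]
}}

```text
clock: 4.95
position: [0.4373, 0.1907, 0.1935]
ee_rot: [-0.003, -3.141, 0.002]
force: [0.2, -1.5, -0.6]
width: 0.368
gripper_force: 12.0
```

```bash
cat > circ.py <<'E'
import sys; from h import *
# rim: points in height band near (x,y); robust circle fit
from scipy.optimize import least_squares
def circ(P,x,y,h0,h1,r,rad=.05,tol=.006):
    m=(np.hypot(P[...,0]-x,P[...,1]-y)<rad)&(P[...,2]>h0)&(P[...,2]<h1); q=P[m]
    if len(q)<20: return None
    f=least_squares(lambda c:np.hypot(q[:,0]-c[0],q[:,1]-c[1])-r,[x,y],loss='soft_l1',f_scale=.001).x
    e=cv2.minAreaRect((q[:,:2]*1000).astype(np.float32))
    return len(q),f.round(4),np.median(q[:,2]).round(4),np.round(e[0],1),np.round(e[1],1)
E
python3 go.py 0.434 0.280 0.145 90; python3 - <<'E'
from circ import *
im,T=cam('wrist'); save(im,'w2.png'); P=cloud(im,T); np.savez('w2.npz',P=P)
print(circ(P,.434,.28,.099,.112,.0277))
E
```

```text
t4.95 pos [0.4373 0.1907 0.1935] F [ 0.2 -1.5 -0.6] w 33.8mm g 12.0 turn [-0.001  -0.0004 -0.0019] then shift [0.0033 0.0893 0.0485] rows 1.6
(1502, array([0.4342, 0.2791]), np.float64(0.105), array([431.7, 279.8]), array([58.5, 52.3]))
```

View pics/w2.png

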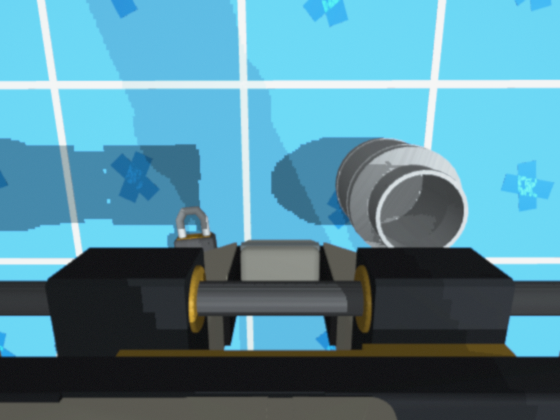

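The tin's mouth is at (421,210) in the image. The tablet is held at (280,260). The rim measures (0.434, 0.2795, 0.105), as expected.

{"api": "arm_command", "payload": {
  "targets": [
    [[0.0033,0.045,0.0,0,0,0],[0,0.035,0.0,0,0,0],[0,0.0088,0.03,0,0,0],[0,0,0.02,0,0,0],[0,0,0.007,0,0,0],[0,0,0,0,0,0],[0,0,0,0,0,0],[0,0,0,0,0,0]]
  ]
}}

```text
clock: 6.0
position: [0.4343, 0.2815, 0.1375]
ee_rot: [0.0, 3.141, 0.001]
force: [-0.3, 0.4, 0.2]
width: 0.365
gripper_force: 12.0
```

{"api": "arm_command", "payload": {
  "targets": [
    [[0,0,0,0,0,0],[0,0,0,0,0,0],[0,0,0,0,0,0],[0,0,0,0,0,0],[0,0,0,0,0,0]]
  ],
  "jaw": 0.06
}}

```text
clock: 6.62
position: [0.4339, 0.2814, 0.1367]
ee_rot: [-0.0, 3.142, -0.0]
force: [-0.2, -0.0, 0.1]
width: 0.653
gripper_force: 0.0
```

```bash
python3 go.py 0.53 -0.013 0.245 104
```

```text
t6.62 pos [0.4339 0.2814 0.1367] F [-0.2 -0.   0.1] w 60.0mm g 0.0 turn [-0.      0.     -0.2442] then shift [-0.0221 -0.309  -0.1083] rows 5.3
```

{"api": "arm_command", "payload": {
  "targets": [
    [[0,0,-0.05,0,0,0],[-0.014,-0.035,-0.04,0,0,0],[-0.02,-0.052,-0.018,0,0,0],[-0.02,-0.052,0,0,0,0],[-0.02,-0.052,0,0,0,0],[-0.02,-0.052,0,0,0,0],[-0.012,-0.0514,0,0,0,0],[0,0,0,0,0,0],[0,0,0,0,0,0],[0,0,0,0,0,0]]
  ]
}}

```text
clock: 7.88
position: [0.5397, -0.0113, 0.2446]
ee_rot: [0.004, -3.141, -0.001]
force: [-0.6, 0.3, -0.1]
width: 0.652
gripper_force: 0.0
```

```bash
python3 - <<'E'
from circ import *
im,T=cam('wrist'); save(im,'w3.png'); P=cloud(im,T); np.savez('w3.npz',P=P)
m=(np.hypot(P[...,0]-.6,P[...,1]+.013)<.035)&(P[...,2]>.009)&(P[...,2]<.04); q=P[m]
print(len(q),q.mean(0).round(4),cv2.minAreaRect((q[:,:2]*1000).astype(np.float32)),cv2.PCACompute2(q[:,:2].astype(np.float64),mean=None)[1])
im,T=cam('top'); P=cloud(im,T); m=(np.hypot(P[...,0]-.434,P[...,1]-.28)<.024); print('in tin',np.nanmin(P[m],0),np.nanpercentile(P[m][:,2],[5,50]))
E
python3 go.py 0.6 -0.013 0.024 90
```

```text
751 [ 0.601  -0.0126  0.0159] ((602.4307250976562, -12.599103927612305), (34.17622375488281, 24.756820678710938), 74.01210021972656) [[ 0.26367526  0.9646115 ]
 [ 0.9646115  -0.26367526]]
in tin [ 0.41281102  0.27779489 -0.00218509] [0.00174972 0.01829303]
t7.97 pos [ 0.5398 -0.0115  0.2447] F [-0.3 -0.2  0.4] w 60.1mm g 0.0 turn [ 0.0004 -0.0001  0.0024] then shift [-0.0602 -0.0015  0.2207] rows 3.7
```

View pics/w3.png

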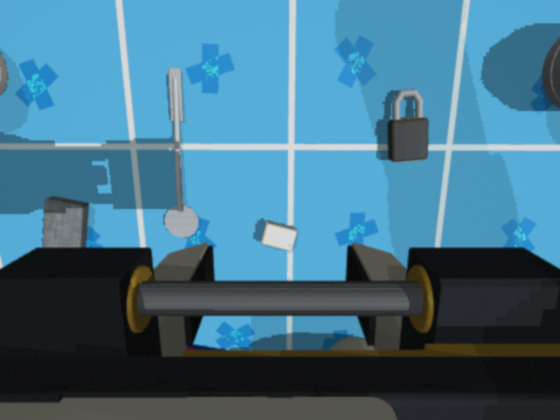

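Tablet B is at (279,236), turned about 15°. The spoon bowl at (181,221) is clear of the fingers. One tablet now lies in the tin, seen at 18 mm height.

```bash
python3 go.py 0.602 -0.0126 0.024 74.7
```

```text
t7.97 pos [ 0.5398 -0.0115  0.2447] F [-0.3 -0.2  0.4] w 60.1mm g 0.0 turn [ 4.000e-04 -2.000e-04  2.695e-01] then shift [-0.0603  0.0154  0.2207] rows 3.7
```

{"api": "arm_command", "payload": {
  "targets": [
    [[0,0,0,0,0,0.135],[0,0,0,0,0,0.1345],[-0.05,0.0154,0.02,0,0,0],[-0.0103,0,0.05,0,0,0],[0,0,0.055,0,0,0],[0,0,0.05,0,0,0],[0,0,0.03,0,0,0],[0,0,0.0157,0,0,0],[0,0,0,0,0,0],[0,0,0,0,0,0]]
  ]
}}

```text
clock: 9.22
position: [0.6031, -0.014, 0.0254]
ee_rot: [0.421, 3.111, 0.001]
force: [-0.2, 0.8, 0.1]
width: 0.651
gripper_force: 0.0
```

{"api": "arm_command", "payload": {
  "targets": [
    [[0,0,0,0,0,0],[0,0,0,0,0,0],[0,0,0,0,0,0],[0,0,0,0,0,0],[0,0,0,0,0,0]]
  ],
  "jaw": 0.02
}}

```text
clock: 9.85
position: [0.6023, -0.0141, 0.0244]
ee_rot: [0.422, 3.113, 0.0]
force: [-1.3, 0.9, 5.7]
width: 0.37
gripper_force: 12.0
```

```bash
python3 go.py 0.434 0.2805 0.137 74.7
```

```text
t9.85 pos [ 0.6023 -0.0141  0.0244] F [-1.3  0.9  5.7] w 33.9mm g 12.0 turn [ 0.0003  0.0004 -0.0023] then shift [ 0.2401  0.2397 -0.1126] rows 5.7
```

{"api": "arm_command", "payload": {
  "targets": [
    [[0,0,-0.04,0,0,0],[0,0,-0.06,0,0,0],[0.03,0.0297,-0.04,0,0,0],[0.04,0.04,-0.02,0,0,0],[0.042,0.042,0,0,0,0],[0.042,0.042,0,0,0,0],[0.042,0.042,0,0,0,0],[0.03,0.03,0,0,0,0],[0.0141,0.014,0,0,0,0],[0,0,0.02,0,0,0]]
  ]
}}

```text
clock: 11.1
position: [0.4339, 0.2834, 0.1647]
ee_rot: [0.416, 3.113, 0.004]
force: [0.6, -0.6, -1.0]
width: 0.369
gripper_force: 12.0
```

{"api": "arm_command", "payload": {
  "targets": [
    [[0,0,0.02,0,0,0],[0,0,0.0074,0,0,0],[0,0,0,0,0,0],[0,0,0,0,0,0]]
  ]
}}

```text
clock: 11.6
position: [0.4349, 0.2809, 0.1372]
ee_rot: [0.422, 3.112, 0.001]
force: [-0.5, -0.2, 0.7]
width: 0.368
gripper_force: 12.0
```

```bash
python3 go.py 0.434 0.2800 0.137 74.7
```

```text
t11.60 pos [0.4349 0.2809 0.1372] F [-0.5 -0.2  0.7] w 33.8mm g 12.0 turn [ 0.0008  0.0005 -0.0026] then shift [ 0.0006 -0.0011  0.0002] rows 0.0
```

{"api": "arm_command", "payload": {
  "targets": [
    [[0,-0.001,0,0,0,0],[0,0,0,0,0,0],[0,0,0,0,0,0],[0,0,0,0,0,0],[0,0,-0.03,0,0,0],[0,0,-0.03,0,0,-0.134],[0,0,-0.03,0,0,-0.133],[0,0,0,0,0,0]]
  ],
  "jaw": 0.06
}}

```text
clock: 12.6
position: [0.4353, 0.2805, 0.2287]
ee_rot: [0.003, 3.138, 0.005]
force: [0.4, -0.8, -0.8]
width: 0.653
gripper_force: 0.0
```

{"api": "arm_command", "payload": {
  "targets": [
    [[0,-0.05,0,0,0,0],[0,-0.056,0,0,0,0],[0,-0.056,0,0,0,0],[0,-0.056,0,0,0,0],[0,-0.056,0,0,0,0],[0,-0.056,0,0,0,0],[0,-0.056,0,0,0,0],[0,-0.056,0,0,0,0],[0,-0.056,0,0,0,0],[0.03,-0.03,0,0,0,0]]
  ],
  "jaw": 0.09
}}

```text
clock: 13.85
position: [0.4031, -0.2509, 0.2259]
ee_rot: [-0.009, -3.141, 0.003]
force: [0.0, 0.1, -0.3]
width: 0.982
gripper_force: 0.0
```

{"api": "arm_command", "payload": {
  "targets": [
    [[0.04,0,0,0,0,0],[0,0,0,0,0,0],[0,0,0,0,0,0]]
  ]
}}

```text
clock: 14.22
position: [0.3634, -0.2476, 0.2264]
ee_rot: [0.004, 3.141, 0.0]
force: [0.3, 0.3, -0.2]
width: 0.983
gripper_force: 0.0
```

```bash
python3 - <<'E'
from circ import *
s=arm.observe(); print(s['clock'],s['position'],s['width'])
im,T=cam('wrist'); save(im,'w4.png'); P=cloud(im,T); np.savez('w4.npz',P=P,px=im['pixels'])
for n,h0,h1,r in (('top',.056,.066,.028),('flange',.018,.028,.033)):
    m=(np.hypot(P[...,0]-.436,P[...,1]+.298)<.05)&(P[...,2]>h0)&(P[...,2]<h1); q=(P[m]*1000).astype(np.float32)
    if len(q): print(n,len(q),np.median(q[:,2]),cv2.minEnclosingCircle(q[:,:2]),cv2.minAreaRect(q[:,:2]), q.mean(0))
im,T=cam('top'); P=cloud(im,T); m=(np.hypot(P[...,0]-.434,P[...,1]-.28)<.024); print('in tin',np.nanpercentile(P[m][:,2],[5,30,50,70]))
m=(np.hypot(P[...,0]-.434,P[...,1]-.28)<.05)&(P[...,2]>.098)&(P[...,2]<.112);print(P[m].mean(0))
E
```

```text
14.225 [ 0.36341991 -0.24761653  0.2263577 ] 0.9832264645184908Traceback (most recent call last):
  File "<stdin>", line 6, in <module>
cv2.error: OpenCV(4.12.0) /io/opencv/modules/imgproc/src/shapedescr.cpp:201: error: (-215:Assertion failed) count >= 0 && (depth == CV_32F || depth == CV_32S) in function 'minEnclosingCircle'
```

View pics/w4.png

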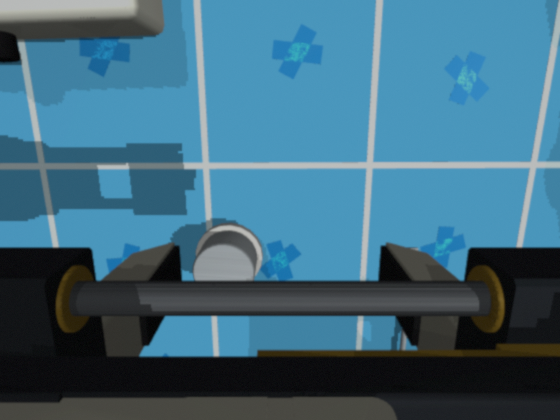

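The lid pair at (228,257) is partly hidden by the gripper, because image-down is +x. I'll move forward over it and look again.

{"api": "arm_command", "payload": {
  "targets": [
    [[-0.05,-0.02,0,0,0,0],[-0.05,-0.02,0,0,0,0],[-0.03,-0.01,0,0,0,0],[0,0,0,0,0,0],[0,0,0,0,0,0],[0,0,0,0,0,0]]
  ]
}}

```text
clock: 15.02
position: [0.4921, -0.2979, 0.2266]
ee_rot: [-0.004, -3.141, -0.001]
force: [-0.5, 0.6, -0.3]
width: 0.978
gripper_force: 0.0
```

```bash
cat > look.py <<'E'
from circ import *
s=arm.observe(); print(s['clock'],s['position'].round(4) if hasattr(s['position'],'round') else s['position'],s['width'])
im,T=cam('wrist'); save(im,'w5.png'); P=cloud(im,T); np.savez('w5.npz',P=P,px=im['pixels'])
for n,h0,h1,r in (('top',.056,.066,.028),('flange',.018,.028,.033)):
    m=(np.hypot(P[...,0]-.436,P[...,1]+.298)<.05)&(P[...,2]>h0)&(P[...,2]<h1); q=np.ascontiguousarray(P[m]*1000).astype(np.float32); q2=np.ascontiguousarray(q[:,:2])
    if len(q): print(n,len(q),np.median(q[:,2]),cv2.minEnclosingCircle(q2),cv2.minAreaRect(q2), q.mean(0))
print(circ(P,.436,-.298,.018,.0235,.0305))
im,T=cam('top'); P=cloud(im,T); m=(np.hypot(P[...,0]-.434,P[...,1]-.28)<.024); print('in tin',np.nanpercentile(P[m][:,2],[5,30,50,70]))
m=(np.hypot(P[...,0]-.434,P[...,1]-.28)<.05)&(P[...,2]>.098)&(P[...,2]<.112);print(P[m].mean(0))
E
python3 look.py; python3 go.py 0.436 -0.298 0.1 90
```

```text
15.025 [ 0.4921 -0.2979  0.2266] 0.9778988351222461
top 3830 59.340313 ((437.40032958984375, -298.2886047363281), 27.880752563476562) ((437.1865234375, -298.2264404296875), (54.93067932128906, 55.137908935546875), 89.68110656738281) [ 436.79456  -298.2705     59.288914]
flange 432 22.130062 ((437.5953369140625, -298.1807861328125), 32.946441650390625) ((436.257080078125, -298.5950622558594), (62.87669372558594, 65.08756256103516), 10.918636322021484) [ 421.85098  -298.02707    22.168385]
(404, array([ 0.4368, -0.2982]), np.float64(0.0221), array([ 436.3, -298.6]), array([62.9, 65.1]))
in tin [0.00345779 0.03281796 0.03413722 0.03528951]
[0.43377487 0.28055605 0.10432044]
t15.12 pos [ 0.4923 -0.298   0.2269] F [-0.4 -0.1  0.7] w 90.1mm g 0.0 turn [ 0.0004  0.0005 -0.0026] then shift [0.0563 0.     0.1269] rows 2.2
```

View pics/w5.png

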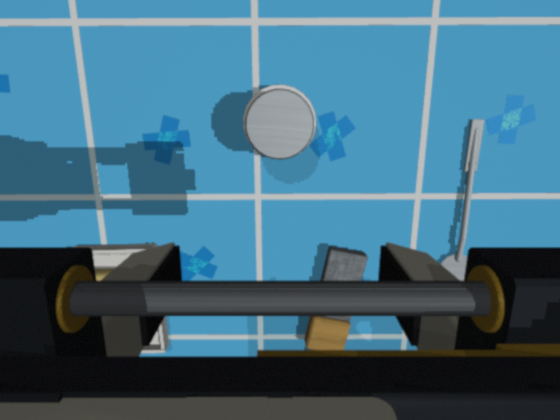

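The nested lids are at (280,122) with centre (0.437, -0.298), top at 59 mm and flange top at 22 mm, all as given. Both tablets are stacked in the tin at 34 mm. I descend onto the flange.

{"api": "arm_command", "payload": {
  "targets": [
    [[0.03,-0.0003,0,0,0,0],[0.0253,0,0.03,0,0,0],[0,0,0.05,0,0,0],[0,0,0.05,0,0,0],[0,0,0.035,0,0,0],[0,0,0.025,0,0,0],[0,0,0.0124,0,0,0],[0,0,0,0,0,0],[0,0,0,0,0,0],[0,0,0,0,0,0]]
  ]
}}

```text
clock: 16.38
position: [0.4381, -0.2988, 0.0252]
ee_rot: [0.004, 3.14, -0.001]
force: [-0.3, -0.4, 0.6]
width: 0.981
gripper_force: 0.0
```

```bash
python3 go.py 0.437 -0.2983 0.0245 90
```

```text
t16.38 pos [ 0.4381 -0.2988  0.0252] F [-0.3 -0.4  0.6] w 90.1mm g 0.0 turn [-0.0007  0.0016 -0.0023] then shift [0.0011 0.0005 0.0007] rows 0.0
```

{"api": "arm_command", "payload": {
  "targets": [
    [[0.001,0.0005,0,0,0,0],[0,0,0,0,0,0],[0,0,0,0,0,0]]
  ],
  "jaw": 0.07,
  "newtons": 20
}}

```text
clock: 16.75
position: [0.4365, -0.2979, 0.0243]
ee_rot: [0.004, 3.141, 0.0]
force: [-0.5, 0.2, 0.0]
width: 0.77
gripper_force: 0.0
```

{"api": "arm_command", "payload": {
  "targets": [
    [[0,0,0,0,0,0],[0,0,0,0,0,0],[0,0,0,0,0,0]]
  ],
  "jaw": 0.055,
  "newtons": 25
}}

```text
clock: 17.12
position: [0.4365, -0.298, 0.0242]
ee_rot: [0.004, 3.142, 0.0]
force: [-0.2, 0.7, 0.6]
width: 0.71
gripper_force: 25.0
```

{"api": "arm_command", "payload": {
  "targets": [
    [[0,0,-0.005,0,0,0],[0,0,-0.01,0,0,0],[0,0,-0.015,0,0,0],[0,0,-0.01,0,0,0],[0,0,0,0,0,0],[0,0,0,0,0,0]]
  ]
}}

```text
clock: 17.88
position: [0.4365, -0.2977, 0.0642]
ee_rot: [0.003, 3.142, 0.0]
force: [0.1, 0.4, -1.9]
width: 0.705
gripper_force: 25.0
```

```bash
python3 go.py 0.434 0.28 0.2 90; python3 - <<'E'
from circ import *
im,T=cam('top'); P=cloud(im,T); save(im,'t2.png')
im,T=cam('wrist'); P=cloud(im,T); save(im,'w6.png')
m=(np.hypot(P[...,0]-.437,P[...,1]+.298)<.028)&(P[...,2]<.12); 
q=P[m];print(len(q),np.nanpercentile(q[:,2],[5,50,95]) if len(q) else '')
E
```

```text
t17.88 pos [ 0.4365 -0.2977  0.0642] F [ 0.1  0.4 -1.9] w 64.8mm g 25.0 turn [ 0.0002  0.0001 -0.0021] then shift [ 0.0025  0.5777 -0.1358] rows 9.5
12789 [0.00060648 0.09862696 0.10029618]
```

View pics/w6.png

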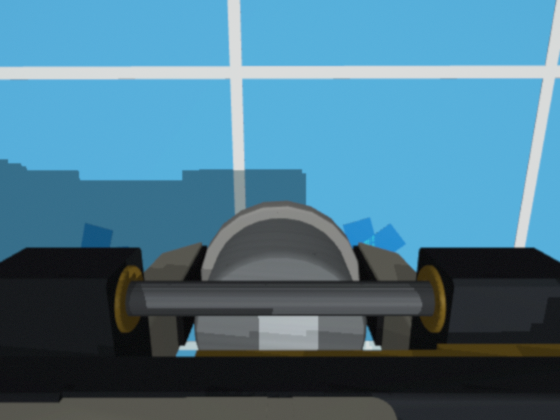

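The lids are held together: the flange is between the pads, and the outer lid's top at 0.0995 m equals the lift plus its resting height. I carry them smoothly toward the tin.

{"api": "arm_command", "payload": {
  "targets": [
    [[0,0,-0.01,0,0,0],[0,0,-0.02,0,0,0],[0,0,-0.03,0,0,0],[0,0.01,-0.03,0,0,0],[0,0.02,-0.03,0,0,0],[0,0.03,-0.02,0,0,0],[0,0.04,-0.01,0,0,0],[0,0.04,0,0,0,0],[0,0.04,0,0,0,0],[0,0.04,0,0,0,0]]
  ]
}}

```text
clock: 19.23
position: [0.4368, -0.0769, 0.2147]
ee_rot: [0.005, 3.141, 0.0]
force: [0.3, -0.0, -1.6]
width: 0.71
gripper_force: 25.0
```

{"api": "arm_command", "payload": {
  "targets": [
    [[0,0.04,0,0,0,0],[0,0.04,0,0,0,0],[0,0.04,0,0,0,0],[0,0.04,0,0,0,0],[0,0.04,0,0,0,0],[0,0.03,0,0,0,0],[0,0.02,0,0,0,0],[0,0.01,0,0,0,0],[0,0,0,0,0,0],[0,0,0,0,0,0]]
  ]
}}

```text
clock: 20.48
position: [0.4378, 0.1808, 0.2143]
ee_rot: [-0.006, -3.141, 0.001]
force: [0.3, 0.0, -1.2]
width: 0.71
gripper_force: 25.0
```

```bash
python3 go.py 0.434 0.28 0.2 90; python3 - <<'E'
from circ import *
im,T=cam('wrist'); save(im,'w7.png'); P=cloud(im,T); np.savez('w7.npz',P=P)
print(circ(P,.434,.28,.101,.112,.0277))
im,T=cam('top'); P=cloud(im,T); print(circ(P,.434,.28,.099,.112,.0277))
E
```

```text
t20.48 pos [0.4378 0.1808 0.2143] F [ 0.3  0.  -1.2] w 65.1mm g 25.0 turn [-0.0004 -0.0001 -0.0039] then shift [0.0038 0.0992 0.0143] rows 1.6
(1413, array([0.4343, 0.2793]), np.float64(0.1052), array([434.6, 279.8]), array([58.4, 58.3]))
None
```

View pics/w7.png

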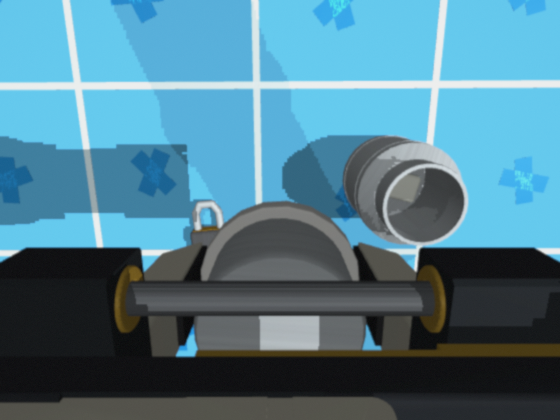

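The lids are still nested in the grip at (280,265). The tin's whole rim shows at (425,203), centre (0.4345, 0.2796).

{"api": "arm_command", "payload": {
  "targets": [
    [[0.0038,0.02,0,0,0,0.0],[0,0.03,0,0,0,0],[0,0.03,0,0,0,0],[0,0.0188,0,0,0,0],[0,0,0.02,0,0,0],[0,0,0.03,0,0,0],[0,0,0.0193,0,0,0],[0,0,0,0,0,0],[0,0,0,0,0,0],[0,0,0,0,0,0]]
  ]
}}

```text
clock: 21.82
position: [0.4347, 0.2811, 0.1459]
ee_rot: [0.004, 3.14, 0.002]
force: [0.4, 1.4, -0.9]
width: 0.711
gripper_force: 25.0
```

```bash
python3 go.py 0.434 0.2796 0.125 90; python3 - <<'E'
from circ import *
im,T=cam('top'); P=cloud(im,T)
im,T=cam('wrist'); P=cloud(im,T); m=(np.hypot(P[...,0]-.434,P[...,1]-.28)<.05)&(P[...,2]>.099)&(P[...,2]<.112); print(m.sum(), np.median(P[m],0), circ(P,.434,.28,.101,.110,.0277))
E
```

```text
t21.82 pos [0.4347 0.2811 0.1459] F [ 0.4  1.4 -0.9] w 65.2mm g 25.0 turn [ 0.0011  0.0012 -0.0026] then shift [ 0.0007 -0.0015  0.0209] rows 0.3
717 [0.40886452 0.27879876 0.10512746] (673, array([0.434 , 0.2799]), np.float64(0.1052), array([412.2, 278.5]), array([14.6, 50.2]))
```

{"api": "arm_command", "payload": {
  "targets": [
    [[0.0006,-0.0013,0,0,0,0],[0,0,0,0,0,0],[0,0,0.008,0,0,0],[0,0,0.007,0,0,0],[0,0,0.005,0,0,0],[0,0,0.004,0,0,0],[0,0,0,0,0,0],[0,0,0,0,0,0]]
  ]
}}

```text
clock: 22.92
position: [0.4336, 0.2796, 0.1211]
ee_rot: [0.004, 3.141, 0.0]
force: [0.3, -0.3, -1.2]
width: 0.711
gripper_force: 25.0
```

{"api": "arm_command", "payload": {
  "targets": [
    [[0,0,0.002,0,0,0],[0,0,0.0015,0,0,0],[0,0,0,0,0,0],[0,0,0,0,0,0]]
  ]
}}

```text
clock: 23.42
position: [0.4335, 0.2796, 0.1174]
ee_rot: [-0.004, -3.142, -0.0]
force: [-0.3, 0.7, -1.0]
width: 0.71
gripper_force: 25.0
```

```bash
python3 go.py 0.434 0.2796 0.1172 90
```

```text
t23.43 pos [0.4335 0.2796 0.1174] F [-0.3  0.7 -1. ] w 65.2mm g 25.0 turn [ 0.     -0.     -0.0024] then shift [-0.0005  0.      0.0002] rows 0.0
```

Plug is in freely with no contact yet. I ease down until the force changes.

{"api": "arm_command", "payload": {
  "targets": [
    [[0,0,0.0005,0,0,0],[0,0,0.0005,0,0,0],[0,0,0,0,0,0],[0,0,0,0,0,0]]
  ]
}}

```text
clock: 23.92
position: [0.4336, 0.2796, 0.1171]
ee_rot: [0.004, 3.141, 0.001]
force: [-2.7, -2.3, 8.8]
width: 0.709
gripper_force: 25.0
```

Contact at the expected height (0.117), so the flange is on the rim. I back off slightly to unload, then let go.

{"api": "arm_command", "payload": {
  "targets": [
    [[0,0,-0.0005,0,0,0],[0,0,0,0,0,0]]
  ],
  "newtons": 8
}}

```text
clock: 24.18
position: [0.4336, 0.2796, 0.1171]
ee_rot: [0.004, 3.141, 0.0]
force: [-1.1, -0.4, 3.2]
width: 0.714
gripper_force: 8.0
```

{"api": "arm_command", "payload": {
  "targets": [
    [[0,0,0,0,0,0],[0,0,0,0,0,0],[0,0,0,0,0,0],[0,0,0,0,0,0],[0,0,0,0,0,0]]
  ],
  "jaw": 0.09
}}

```text
clock: 24.8
position: [0.4335, 0.2795, 0.1169]
ee_rot: [-0.004, -3.142, 0.0]
force: [0.2, -0.1, -0.5]
width: 0.978
gripper_force: 0.0
```

```bash
python3 go.py 0.434 0.2796 0.22 90
```

```text
t24.80 pos [0.4335 0.2795 0.1169] F [ 0.2 -0.1 -0.5] w 89.8mm g 0.0 turn [-0.     -0.     -0.0024] then shift [-5.000e-04  1.000e-04 -1.031e-01] rows 1.6
```

Now I rise and step forward (+x) to check that the pair is seated.

{"api": "arm_command", "payload": {
  "targets": [
    [[0,0,-0.02,0,0,0],[0,0,-0.04,0,0,0],[0,0,-0.05,0,0,0],[0,0,-0.05,0,0,0],[-0.03,0,-0.02,0,0,0],[-0.05,0,0,0,0,0],[0,0,0,0,0,0],[0,0,0,0,0,0],[0,0,0,0,0,0]]
  ]
}}

```text
clock: 25.92
position: [0.5125, 0.2796, 0.2968]
ee_rot: [-0.002, -3.141, -0.0]
force: [0.2, -0.2, 0.1]
width: 0.981
gripper_force: 0.0
```

```bash
python3 - <<'E'
from circ import *
s=arm.observe(); print(s['clock'],np.round(s['position'],4))
im,T=cam('wrist'); save(im,'w8.png'); P=cloud(im,T)
for n,h0,h1,r in (('top',.145,.16,.028),('flange',.110,.120,.033)):
    m=(np.hypot(P[...,0]-.434,P[...,1]-.28)<.05)&(P[...,2]>h0)&(P[...,2]<h1); q=np.ascontiguousarray(P[m]*1000).astype(np.float32); q2=np.ascontiguousarray(q[:,:2])
    if len(q): 
        A=np.c_[q2-q2.mean(0),np.ones(len(q))]; print(n,len(q),np.median(q[:,2]),cv2.minEnclosingCircle(q2),cv2.minAreaRect(q2),'tilt',np.linalg.lstsq(A,q[:,2],rcond=None)[0])
E
python3 go.py 0.4345 0.28 0.139 90
```

```text
25.925 [0.5125 0.2796 0.2968]
top 4767 152.28938 ((434.3471984863281, 280.87786865234375), 28.01839828491211) ((434.31414794921875, 281.0901184082031), (54.991310119628906, 54.638675689697266), 89.68177795410156) tilt [ 2.83999158e-03 -5.92270712e-04  1.52236251e+02]
flange 451 115.24005 ((434.58526611328125, 279.40753173828125), 32.862518310546875) ((437.68096923828125, 274.531005859375), (65.4967041015625, 53.470829010009766), 32.86219024658203) tilt [ 6.99623279e-03 -1.15222117e-02  1.15209125e+02]
t25.98 pos [0.5126 0.2796 0.297 ] F [ 1.2  0.2 -0.5] w 90.3mm g 0.0 turn [ 0.0004 -0.0006 -0.0014] then shift [0.0781 0.0004 0.158 ] rows 2.8
```

View pics/w8.png

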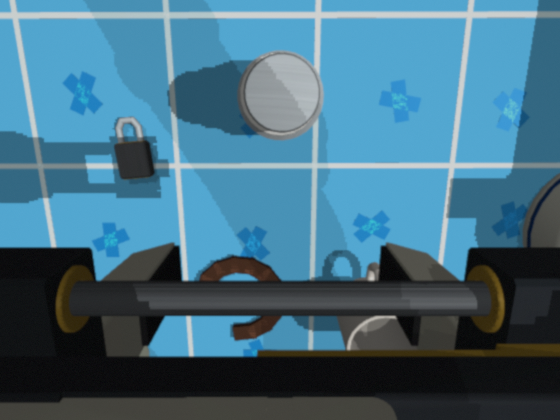

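The pair is seated: top at 152.3 mm with 0.2° tilt, flange top at 115.2 mm. In the image it is round and concentric at (280,95). The outer lid's centre is about (0.4343, 0.281). I descend to grip only its side.

{"api": "arm_command", "payload": {
  "targets": [
    [[0.04,0.0014,0,0,0,0],[0.0383,0,0,0,0,0],[0,0,0.03,0,0,0],[0,0,0.05,0,0,0],[0,0,0.04,0,0,0],[0,0,0.02,0,0,0],[0,0,0.013,0,0,0],[0,0,0.005,0,0,0],[0,0,0,0,0,0],[0,0,0,0,0,0]]
  ]
}}

```text
clock: 27.22
position: [0.4356, 0.2813, 0.1397]
ee_rot: [0.004, 3.141, 0.002]
force: [-0.1, -0.3, -0.2]
width: 0.983
gripper_force: 0.0
```

```bash
python3 go.py 0.4343 0.281 0.139 90
```

```text
t27.23 pos [0.4356 0.2813 0.1397] F [-0.1 -0.3 -0.2] w 90.2mm g 0.0 turn [ 0.001   0.001  -0.0023] then shift [ 0.0013 -0.0003  0.0007] rows 0.0
```

{"api": "arm_command", "payload": {
  "targets": [
    [[0.001,0,0.0,0,0,0],[0,0,0,0,0,0],[0,0,0,0,0,0],[0,0,0,0,0,0]]
  ],
  "jaw": 0.06,
  "newtons": 8
}}

```text
clock: 27.72
position: [0.4342, 0.281, 0.139]
ee_rot: [0.004, 3.142, 0.0]
force: [0.4, 0.1, 0.2]
width: 0.659
gripper_force: 0.0
```

{"api": "arm_command", "payload": {
  "targets": [
    [[0,0,0,0,0,0],[0,0,0,0,0,0],[0,0,0,0,0,0]]
  ],
  "jaw": 0.045,
  "newtons": 15
}}

```text
clock: 28.1
position: [0.4342, 0.2809, 0.1389]
ee_rot: [0.004, 3.142, 0.0]
force: [0.4, 0.1, 0.1]
width: 0.609
gripper_force: 15.0
```

```bash
python3 go.py 0.4343 0.281 0.239 90
```

```text
t28.10 pos [0.4342 0.2809 0.1389] F [0.4 0.1 0.1] w 55.9mm g 15.0 turn [ 0.      0.     -0.0024] then shift [-1.000e-04  1.000e-04 -1.001e-01] rows 1.6
```

{"api": "arm_command", "payload": {
  "targets": [
    [[0,0,-0.001,0,0,0],[0,0,-0.002,0,0,0],[0,0,-0.003,0,0,0],[0,0,-0.004,0,0,0],[0,0,-0.004,0,0,0],[0,0,-0.004,0,0,0],[0,0,-0.004,0,0,0],[0,0,-0.006,0,0,0],[0,0,-0.008,0,0,0],[0,0,-0.01,0,0,0]]
  ]
}}

```text
clock: 29.35
position: [0.4342, 0.2809, 0.1855]
ee_rot: [-0.004, -3.142, 0.0]
force: [0.2, -0.2, -1.4]
width: 0.609
gripper_force: 15.0
```

{"api": "arm_command", "payload": {
  "targets": [
    [[0,0,-0.015,0,0,0],[0,0,-0.015,0,0,0],[0,0,-0.014,0,0,0],[0,0,-0.008,0,0,0],[0,0,-0.002,0,0,0],[0,0,0,0,0,0],[0,0,0,0,0,0],[0,0,0,0,0,0]]
  ]
}}

```text
clock: 30.35
position: [0.4341, 0.2808, 0.2386]
ee_rot: [-0.004, -3.141, 0.001]
force: [0.1, 0.3, -1.4]
width: 0.606
gripper_force: 15.0
```

```bash
python3 go.py 0.4343 0.281 0.239 90; python3 - <<'E'
from circ import *
im,T=cam('scene'); P=cloud(im,T)
cv2.imwrite('pics/s9.png',cv2.resize(im['pixels'][110:220,310:440,::-1],None,fx=5,fy=5))
for n,h0,h1 in (('inner',.108,.150),('flange',.108,.118),('outer',.205,.26)):
    m=(np.hypot(P[...,0]-.434,P[...,1]-.28)<.04)&(P[...,2]>h0)&(P[...,2]<h1); q=P[m]
    if len(q): print(n,len(q),q.mean(0).round(3),q.min(0).round(3),q.max(0).round(3))
E
```

```text
t30.35 pos [0.4341 0.2808 0.2386] F [ 0.1  0.3 -1.4] w 55.6mm g 15.0 turn [-0.0005 -0.0005 -0.0024] then shift [-0.0002  0.0002 -0.0004] rows 0.0
inner 221 [0.442 0.279 0.122] [0.4   0.248 0.109] [0.468 0.312 0.138]
flange 67 [0.447 0.278 0.114] [0.4   0.249 0.109] [0.465 0.312 0.118]
outer 359 [0.444 0.28  0.244] [0.404 0.241 0.213] [0.467 0.319 0.26 ]
```

View pics/s9.png

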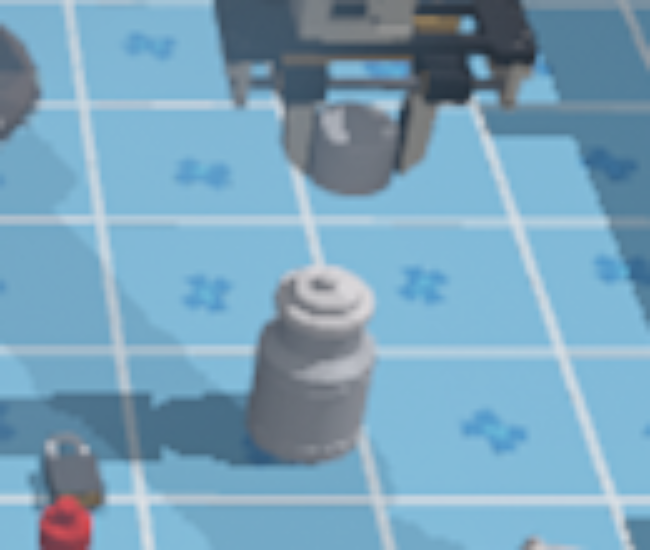

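The inner lid sits square on the tin at (325,295). The outer lid is held level above it at (352,148), lifted 100 mm.

```bash
python3 -c "
from cell import arm; print(arm.sign_off())"
```

```text
the job is handed in; nothing more can be done
None
```

The job is done and handed in at about 30 s: both tablets are in the tin, the inner lid is home and square in the mouth, and the arm is holding the outer lid level about 100 mm above it.

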